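# Put away the microscope parts and specimen pots

## Robot

A 6-joint arm with a two-finger parallel gripper is mounted at the origin on the work surface. World frame = base frame: x ahead of the robot, y to its left, z up, the work surface at z = 0. Lengths are in m, angles in rad, forces in N, time in s.
With the tool pointing down it reaches from about 0.35 to 0.8 m from the base axis. Payload 7.3 kg.
Tool frame: the origin (TCP) lies between the finger pads; the fingertips stand 25 mm ahead of it and the grasp point (between the pads) lies 6 mm ahead of it (r.tip_extent is the distance from the TCP to the fingertips, in m); z points along the fingers, y is the line along which they close (so a half turn about z gives the same grasp; the last joint's range is limited). The gripper opens to 85 mm and grips with 20 to 120 N. Pads are 22 mm wide; open, the fingers measure 114 mm over their backs; the gripper's body (76 mm by 85 mm) begins 54 mm behind the grasp point. The pads swing forward as they close: fully open they stand 13 mm farther back than shut.
Start: joints at [1.132, 0.342, 1.524, -0, 1.275, -0.146], TCP at [0.152, 0.503, 0.256] pointing down, gripper open.
Joint ranges: [-2.53, 2.53], [-0.77, 2.02], [0.04, 2.7], [-1, 4.14], [0.28, 2.66], [-3.11, 3.11]. Speed limits (rad/s): [2.57, 2.57, 3.14, 3.14, 3.14, 3.14].

## Interface

Orientations are given as a unit quaternion [x, y, z, w].
In Python, from workcell import r, command_gripper, optics gives the robot as it stands. The module is installed in compiled form; this text tells all that it offers. Calls block until the motion is done:
- r.reach(position, orientation): joint-space move of the TCP to a pose.
- r.move_straight(position, orientation=None, speed=0.15, max_force=None): straight line of the TCP; orientation=None keeps the orientation; speed is the mean speed in m/s. With max_force (N) it stops when the force on the tool has changed by that much, and returns True; else False.
- r.movej(angles): joint-space move.
- command_gripper(opening, force=None): finger opening in m; force is the grip in N (None keeps the last); returns when the fingers have stopped.
- r.hold(seconds).
- r.solve_ik(position, orientation): joint angles nearest the present ones, or None.
- r.read_state(): the state.
- optics.get_image(name): name is "scene" or "side" or "wrist"; returns (picture, depth): 480x640x3 uint8, red, green, blue; 480x640 float32, m along the optical axis (not along the pixel's ray), 0 where there is no reading.
- optics.camera_model(name): a dict with "K" (3x3 intrinsics, pixels), "R" (3x3) and "t" (3): a world point X has camera coordinates R X + t; the wrist camera has in their place "tool_from_camera" (4x4, takes a point from camera to tool coordinates, whose origin is the TCP and whose axes are the flange's). Camera axes: x right, y down, z forward; pixel columns grow to the right and rows downward; lengths in m; the calibration is good to about 2 mm. A picture is of the moment at which its call begins: read the wrist's pose just before it. camera_model takes no time and is no camera call.
A pose or a line that the arm cannot do raises r.PlanningError and nothing moves.
- r.finish_job(): hands the job in; it is judged then, once.
The state is a dict: "time_s": time; "joint_positions": joint angles; "dq": joint speeds; "tau": joint torques, N m; "eef_pos": TCP position; "eef_rot": TCP orientation; "contact_force": force on the tool from outside, world axes, zero at the start; "torque": the same for the moment, N m; "grip_width": finger opening in m; "grip_force": force on a finger pad.
Only numpy, scipy, OpenCV 4.12 (cv2) and the standard library are available. Lean on these libraries where they do the work, as an engineer would, in place of code of your own. Each camera call takes 0.05 s, during which the arm holds its last target. There are 200 camera calls.

## Task

Clear up after the microscope lesson: stand the two eyepieces in the long two-bay tray, one in each bay, the two lidded specimen pots in the square tray, and the objective lens in the small round dish. Everything must stand upright on the floor of its tray or dish, as it stands now, let go of and at rest; leave the petri dish and the pebble where they are.

Things in the scene. Friction and masses are not known exactly. Their poses are not given: they have to be found in the camera images.
- eyepiece_a: Black microscope eyepiece, standing upright on its wide eyecup: eyecup 40 mm diameter from 0 to 26 mm height, above it a narrower round barrel, 30 mm diameter from 26 to 60 mm height; about 70 g (varies). Take it by the barrel. Origin: centre of its underside, z up along its axis. The two eyepieces are identical and interchangeable.
- eyepiece_b: Black microscope eyepiece, standing upright on its wide eyecup: eyecup 40 mm diameter from 0 to 26 mm height, above it a narrower round barrel, 30 mm diameter from 26 to 60 mm height; about 70 g (varies). Take it by the barrel. Origin: centre of its underside, z up along its axis. The two eyepieces are identical and interchangeable.
- pot_a: White specimen pot with its lid on, a plain upright round drum 42 mm diameter and 45 mm high (a lid rim and a small lid tab stand a few mm proud at the top, look only); closed and stiff; about 45 g (varies). Origin: centre of its underside, z up. The two pots are identical and interchangeable.
- pot_b: White specimen pot with its lid on, a plain upright round drum 42 mm diameter and 45 mm high (a lid rim and a small lid tab stand a few mm proud at the top, look only); closed and stiff; about 45 g (varies). Origin: centre of its underside, z up. The two pots are identical and interchangeable.
- objective: Microscope objective lens, a slim steel cylinder standing with its lens nose up: 24 mm diameter from 0 to 38 mm height, then tapering to a 12 mm wide nose at 48 mm; about 60 g (varies). Origin: centre of its underside, z up along its axis.
- bay_tray: Long steel tray with two bays, fixed to the bench: outside 70 mm (its x) by 136 mm (its y), 12 mm high, walls and floor 4 mm thick. A divider across the middle, as high as the walls, makes two bays, each 62 mm square inside, centred at y = +33 and -33 mm of the tray. Origin: centre of its underside; z up, so the inner floor is at z = 4 mm.
- square_tray: Square steel tray without divider, fixed to the bench: outside 128 x 128 mm, inside 120 x 120 mm, 12 mm high, walls and floor 4 mm thick. Origin: centre of its underside; x and y along its sides, z up, inner floor at z = 4 mm. Big enough for two pots side by side, for example at y = +30 and -30 mm of the tray.
- round_dish: Small round steel dish, fixed to the bench: outside diameter 62 mm, inside 54 mm, 12 mm high, wall and floor 4 mm thick. Origin: centre of its underside, z up, inner floor at z = 4 mm.
- petri_dish: Closed glass petri dish with a brown sample, a loose flat disc 60 mm diameter and 14 mm high, standing in the row among the things to be sorted; not to be moved. Origin: centre of its underside. Nothing unlisted stands near the row or the trays; other equipment is along the far edge and the sides of the bench.
- pebble: Grey rounded stone about 50 x 42 mm and 27 mm high, loose, lying in the row among the things to be sorted; not to be moved. Origin: centre of its underside. The seven loose things stand in an uneven row in any order, centres at least 90 mm apart; the trays stand behind the row.
Things that resemble listed ones, but are neither listed nor needed, are in the scene too. What is shaped like the eyepiece_b but blue or purple is not meant.

How it is judged:
By the outcome, as a careful person would: the job done as asked, in the order asked, and still so for the second after the job is handed in, with the robot touching nothing.
It also fails if it takes over 128 s, if anything falls off the work surface, if the arm or the gripper's body presses on something with over 40 N, if the wrist force passes 120 N, or if a joint passes its speed limit or range.

## Working session

There is one attempt and no reset: what is moved stays moved. The work goes in short steps, each a Python script; the robot and the scene stay as the last script left them, time stands still between calls to the robot, and variables do not carry over. Pictures are saved under pics/ and viewed, at most 14 in all, crops included, and the job is handed in when it is done.

```bash
mkdir -p pics; python3 - <<'E'
from workcell import r, optics
import cv2,numpy as np
for n in ("scene","side"):
    p,d=optics.get_image(n); cv2.imwrite(f"pics/{n}1.png",p[:,:,::-1]); np.save(f"{n}_d.npy",d); np.save(f"{n}_p.npy",p)
    m=optics.camera_model(n); np.savez(f"{n}_m.npz",**m)
    print(n,-np.array(m["R"]).T@m["t"])
s=r.read_state(); print(s["time_s"],s["eef_pos"],s["eef_rot"])
E
```

```text
scene [ 1.11299431 -0.35870632  0.57146895]
side [0.32908841 0.65410589 0.74526002]
0.1 [0.15138295 0.50237919 0.2557217 ] [ 1.45889854e-01  9.89300623e-01 -6.29665734e-04 -1.79014054e-04]
```

View pics/scene1.png

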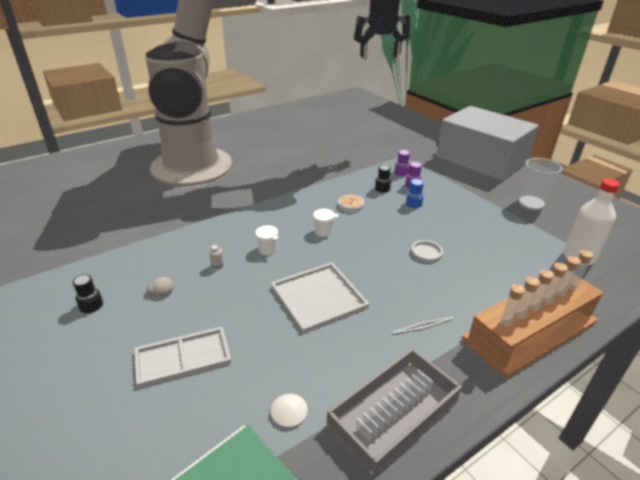

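View pics/side1.png

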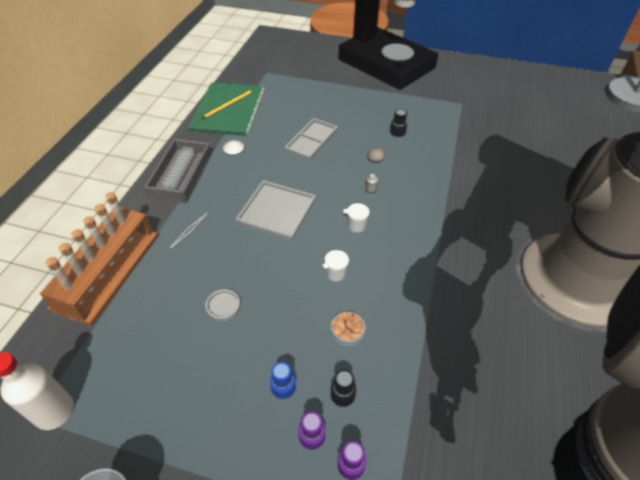

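The scene and side pictures show the row: black eyepieces at side (400,122) and (343,386), objective (372,183), pots (357,217) and (337,265), petri dish (348,326), pebble (376,155). The lookalikes are blue (283,380) and purple (312,429) and (352,459). Next I'll combine both depth pictures into a top-view map.

```bash
cat > top.py <<'E'
import numpy as np,cv2
def cloud(n):
    m=np.load(n+"_m.npz");d=np.load(n+"_d.npy");p=np.load(n+"_p.npy")
    v,u=np.mgrid[:480,:640];c=np.stack([u,v,np.ones_like(u)],-1)@np.linalg.inv(m["K"]).T*d[...,None]
    return ((c-m["t"])@m["R"]),p,d>0
def proj(n,u,v,z):
    m=np.load(n+"_m.npz");o=-m["R"].T@m["t"];w=m["R"].T@np.linalg.inv(m["K"])@[u,v,1]
    return o+w*(z-o[2])/w[2]
E
python3 - <<'E'
from top import *
im=np.zeros((600,800,3),np.uint8);zb=np.full((600,800),-1.)
print("table z", [np.median(cloud(n)[0][300:330,200:230,2]) if n=="scene" else np.median(cloud(n)[0][240:260,270:290,2]) for n in("scene","side")])
# top view: rows x 0.25..0.75 ; col y +0.45..-0.55
P,p,ok=[],[],[]
for n in("scene","side"):
    X,c,o=cloud(n); X=cv2.resize(X.astype(np.float32),None,fx=3,fy=3,interpolation=cv2.INTER_NEAREST);c=cv2.resize(c,None,fx=3,fy=3,interpolation=cv2.INTER_NEAREST)
    X=X.reshape(-1,3);c=c.reshape(-1,3);s=np.argsort(X[:,2]);X=X[s];c=c[s]
    k=(X[:,2]<.12)&(X[:,2]>-.03);X=X[k];c=c[k]
    r=((.75-X[:,0])*800).astype(int);q=((.5-X[:,1])*800).astype(int)
    g=(r>=0)&(r<400)&(q>=0)&(q<800);o=np.zeros((400,800,3),np.uint8);o[r[g],q[g]]=c[g];cv2.imwrite(f"pics/top_{n}.png",o[:,:,::-1])
# cluster with heights
from scipy import ndimage
for n in("scene","side"):
    X,c,o=cloud(n);m=(X[...,2]>.009)&(X[...,2]<.09)&(X[...,0]>.2)&(X[...,0]<.8)&(abs(X[...,1])<.6)
    l,k=ndimage.label(m)
    for i in range(1,k+1):
        w=l==i
        if w.sum()<25: continue
        Y=X[w];zt=np.percentile(Y[:,2],97);T=Y[Y[:,2]>zt-.006];v,u=np.nonzero(w)
        print(n,w.sum(),(int(u.mean()),int(v.mean())),"top",zt.round(3),"mid",((T.max(0)+T.min(0))/2)[:2].round(3),"ext",np.ptp(T,0)[:2].round(3),"rgb",c[w].mean(0).astype(int))
E
```

```text
table z [np.float64(0.00022153609440776659), np.float64(0.0008341275087899419)]
scene 376 (444, 142) top 0.087 mid [0.338 0.595] ext [0.042 0.01 ] rgb [99 98 98]
scene 924 (410, 177) top 0.061 mid [0.406 0.401] ext [0.163 0.111] rgb [ 98  89 134]
scene 337 (383, 177) top 0.06 mid [0.378 0.347] ext [0.031 0.029] rgb [65 66 66]
scene 937 (535, 188) top 0.087 mid [0.625 0.58 ] ext [0.064 0.039] rgb [146 148 146]
scene 305 (350, 201) top 0.016 mid [0.397 0.231] ext [0.065 0.059] rgb [210 181 152]
scene 432 (323, 220) top 0.046 mid [0.448 0.12 ] ext [0.046 0.045] rgb [199 198 193]
scene 393 (574, 236) top 0.088 mid [0.788 0.475] ext [0.025 0.016] rgb [154 148 139]
scene 470 (266, 237) top 0.046 mid [ 0.442 -0.013] ext [0.051 0.042] rgb [203 202 197]
scene 158 (426, 249) top 0.013 mid [0.625 0.248] ext [0.06  0.064] rgb [182 180 175]
scene 239 (215, 255) top 0.048 mid [ 0.432 -0.121] ext [0.016 0.014] rgb [142 139 132]
scene 626 (318, 296) top 0.013 mid [ 0.611 -0.007] ext [0.14  0.138] rgb [190 188 182]
scene 741 (86, 292) top 0.06 mid [ 0.412 -0.349] ext [0.03  0.029] rgb [71 71 71]
scen
[... 1335 characters left out ...]
 [0.043 0.046] rgb [216 218 212]
side 234 (222, 304) top 0.014 mid [0.624 0.25 ] ext [0.061 0.062] rgb [156 156 151]
side 862 (347, 327) top 0.017 mid [0.396 0.233] ext [0.059 0.06 ] rgb [187 147 114]
side 702 (282, 379) top 0.062 mid [0.471 0.363] ext [0.029 0.029] rgb [ 78 106 169]
side 710 (343, 387) top 0.062 mid [0.376 0.347] ext [0.029 0.029] rgb [72 75 76]
side 1422 (50, 407) top 0.088 mid [0.785 0.502] ext [0.03  0.054] rgb [158 152 141]
side 773 (311, 429) top 0.062 mid [0.405 0.423] ext [0.029 0.029] rgb [128  91 150]
side 823 (352, 459) top 0.062 mid [0.339 0.446] ext [0.029 0.029] rgb [131  91 153]
side 147 (106, 476) top 0.09 mid [0.63  0.572] ext [0.039 0.014] rgb [127 132 132]
```

View pics/top_side.png

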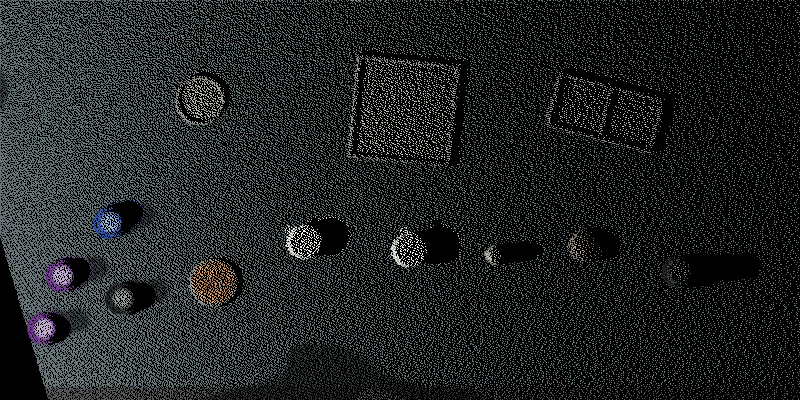

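Both cameras agree within 3 mm. Two steps remain before reaching: fit the trays and pot bodies, and confirm the black eyepiece in an enlarged crop. The candidates are side (343,386) black, (283,380) blue, and (312,429) and (352,459) purple.

```bash
python3 - <<'E'
from top import *
from scipy.optimize import least_squares
from workcell import r
A=[cloud(n)[0].reshape(-1,3) for n in("scene","side")];X=np.vstack(A)
def near(X,x,y,R,a,b): return X[(np.hypot(X[:,0]-x,X[:,1]-y)<R)&(X[:,2]>a)&(X[:,2]<b)]
for nm,x,y,R in(("bay",.61,-.258,.09),("sq",.611,-.006,.1)):
    for Y in A: print(nm,cv2.minAreaRect(near(Y,x,y,R,.008,.02)[:,:2].astype(np.float32)*1000))
for nm,x,y in(("p1",.448,.12),("p2",.439,-.012)):
    Y=near(X,x,y,.04,.006,.034);f=least_squares(lambda q:np.hypot(*(Y[:,:2]-q).T)-.021,[x,y],loss="soft_l1",f_scale=.001);print(nm,len(Y),f.x,np.sqrt(np.mean(f.fun**2)))
print("tip",r.tip_extent)
for x,y,z in((.377,.347,.054),(.411,-.348,.054),(.609,-.258,.06),(.432,-.12,.04),(.625,.249,.045)):
  for q in([.7071068,.7071068,0,0],[-.7071068,.7071068,0,0]):
    s=r.solve_ik([x,y,z],q);print(x,y,q[0],None if s is None else np.round(s,2))
p=np.load("side_p.npy")[:,:,::-1]
cv2.imwrite("pics/crop.png",np.hstack([cv2.resize(p[340:480,260:400],None,fx=2.85,fy=2.85,interpolation=2),cv2.resize(p[90:230,320:460],None,fx=2.85,fy=2.85,interpolation=2)]))
E
```

```text
bay ((609.7528076171875, -257.7999267578125), (136.02371215820312, 73.74170684814453), 75.45394897460938)
bay ((609.1956787109375, -256.7994079589844), (141.6427001953125, 72.93760681152344), 75.04402923583984)
sq ((612.0941162109375, -5.93609619140625), (129.5856475830078, 130.7081298828125), 84.53709411621094)
sq ((611.4003295898438, -4.880928039550781), (132.32977294921875, 129.60360717773438), 84.21525573730469)
p1 342 [0.44594406 0.118686  ] 0.0017155366689861737
p2 353 [ 0.43579085 -0.01256341] 0.0016575484534586834
tip 0.025
0.377 0.347 0.7071068 [ 0.59  0.58  1.8  -0.    0.77  0.59]
0.377 0.347 -0.7071068 [ 0.59  0.58  1.8  -0.    0.77 -2.55]
0.411 -0.348 0.7071068 [-0.84  0.61  1.72 -0.    0.81 -0.84]
0.411 -0.348 -0.7071068 [-0.84  0.61  1.72 -0.    0.81  2.3 ]
0.609 -0.258 0.7071068 [-0.52  0.78  1.33 -0.    1.03 -0.52]
0.609 -0.258 -0.7071068 [-0.52  0.78  1.33 -0.    1.03  2.63]
0.432 -0.12 0.7071068 [-0.44  0.52  1.98 -0.    0.64 -0.44]
0.432 -0.12 -0.7071068 [-0.44  0.52  1.98 -0.    0.64  2.7 ]
0.625 0.249 0.7071068 [ 0.27  0.81  1.3  -0.    1.02  0.27]
0.625 0.249 -0.7071068 [ 0.27  0.81  1.3  -0.    1.02 -2.88]
```

View pics/crop.png

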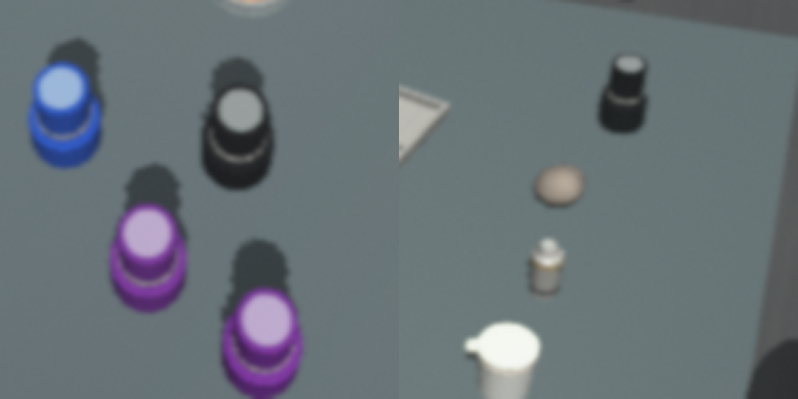

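Confirmed: the black eyepiece stands at crop (238,120), with blue at left and two purple ones below it. The second black eyepiece is at (625,90), and the slim objective is at (547,265). I'll start with the eyepieces.

```bash
cat > pp.py <<'E'
import numpy as np
from workcell import r, command_gripper, optics
def quat(deg):
    f=np.radians(deg+90)/2; return [np.cos(f),np.sin(f),0,0]
def pp(src,dst,h,opening,thp,thd,hi=.17):
    """pick at src with TCP h above underside, place at dst on a 4 mm floor"""
    q,qd=quat(thp),quat(thd)
    r.reach([*src,hi],q); command_gripper(opening,40)
    if r.move_straight([*src,h],speed=.15,max_force=12): print("touched going down",r.read_state()["eef_pos"]); return
    command_gripper(0,40); w=r.read_state()["grip_width"]
    r.move_straight([*src,hi],speed=.2)
    s=r.read_state(); print("grip",w,s["grip_width"],s["grip_force"])
    if s["grip_width"]<.015: return
    r.reach([*dst,hi],qd); r.move_straight([*dst,h+.014],speed=.2)
    t=r.move_straight([*dst,h],speed=.03,max_force=4)
    z=r.read_state()["eef_pos"][2]; print("contact",t,"floor est",z-h)
    command_gripper(opening); r.move_straight([*dst,hi],speed=.2); print("t",r.read_state()["time_s"])
E
python3 - <<'E'
from pp import *
pp((.377,.347),(.6179,-.2254),.054,.055,0,-14.75)
E
```

```text
grip 0.028337085214170662 0.02838525732402573 39.44355010986328
contact True floor est 0.004470697015770221
t 7.975
```

```bash
python3 - <<'E'
from pp import *
import cv2
p=optics.get_image("side")[0]; cv2.imwrite("pics/s2.png",p[:,:,::-1])
pp((.411,-.348),(.6011,-.2892),.054,.055,0,-14.75)
pp((.437,-.0125),(.6088,-.0353),.038,.065,0,-5.6)
p=optics.get_image("scene")[0]; cv2.imwrite("pics/s3.png",p[:,:,::-1])
E
```

```text
grip 0.02866647894419126 0.028284499999251693 39.4748729467392
contact True floor est 0.004772367633483758
t 14.15
grip 0.041086857104601804 0.041570575702103436 40.42912423610687
contact True floor est 0.004804610275700769
t 20.825
```

View pics/s3.png

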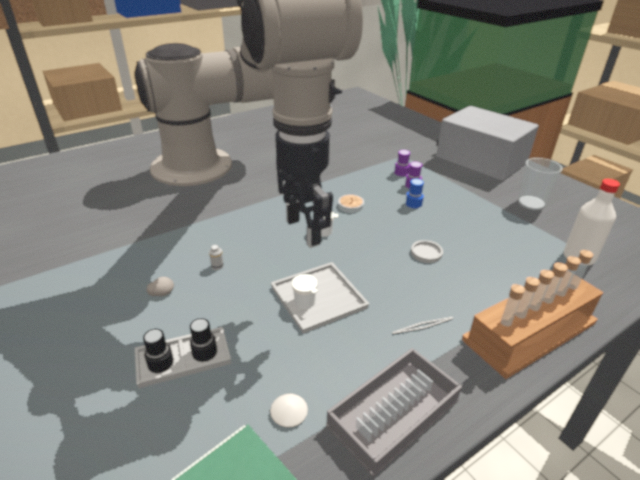

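Both eyepieces stand in their bays at (157,350) and (202,338), and the first pot stands in the square tray at (305,292). Next are the second pot and the objective.

```bash
python3 - <<'E'
from pp import *
from top import *
pp((.446,.119),(.6147,.0244),.038,.065,0,-5.6)
pp((.432,-.1195),(.625,.249),.038,.05,0,0)
r.reach([.35,.1,.35],quat(0)); r.hold(.3)
for n in("scene","side"):
    p,d=optics.get_image(n);np.save(n+"_d.npy",d);np.save(n+"_p.npy",p);cv2.imwrite(f"pics/{n}4.png",p[:,:,::-1])
    X=cloud(n)[0]
    for nm,x,y,zt in(("eA",.618,-.225,.064),("eB",.601,-.289,.064),("pA",.609,-.035,.049),("pB",.615,.024,.049),("obj",.625,.249,.052),("petri",.396,.232,.014),("pebble",.443,-.23,.026)):
        k=(np.hypot(X[...,0]-x,X[...,1]-y)<.034)&(abs(X[...,2]-zt)<.005);print(n,nm,k.sum(),(X[k].mean(0).round(3) if k.any() else None))
E
```

```text
grip 0.04106656085282422 0.04077754449065551 40.42007625102997
contact True floor est 0.004831198083354631
t 27.2417
grip 0.02227593885437571 0.022524451225912224 39.18603973870631
contact True floor est 0.004612601724533642
t 34.5167
scene eA 265 [ 0.621 -0.227  0.063]
scene eB 295 [ 0.605 -0.291  0.063]
scene pA 388 [ 0.614 -0.036  0.048]
scene pB 362 [0.619 0.024 0.048]
scene obj 33 [0.628 0.247 0.05 ]
scene petri 306 [0.4   0.229 0.014]
scene pebble 148 [ 0.447 -0.232  0.024]
side eA 98 [ 0.618 -0.223  0.064]
side eB 89 [ 0.602 -0.287  0.064]
side pA 264 [ 0.611 -0.032  0.049]
side pB 297 [0.616 0.028 0.049]
side obj 56 [0.625 0.251 0.051]
side petri 857 [0.396 0.235 0.014]
side pebble 94 [ 0.442 -0.227  0.025]
```

View pics/scene4.png

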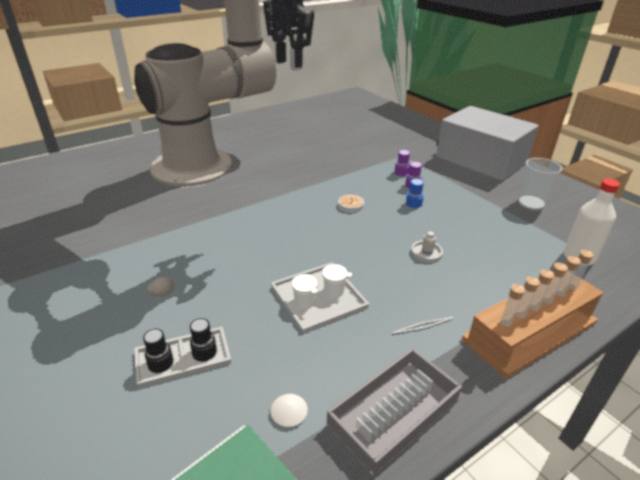

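View pics/side4.png

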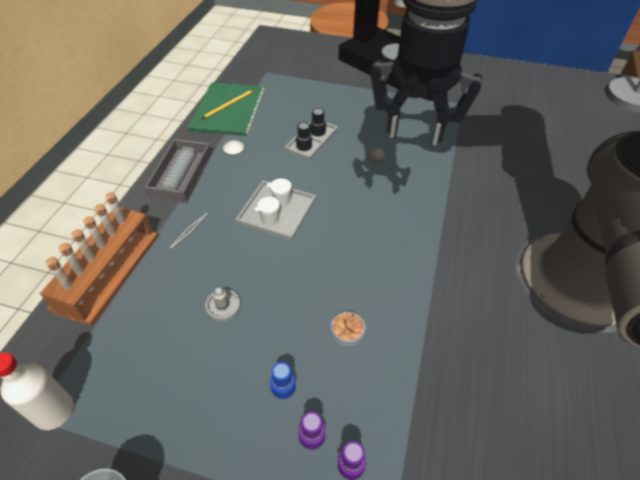

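All five things stand upright in place: eyepieces at side (304,137) and (318,122), pots at (281,190) and (268,210), objective at (222,299). The petri dish and pebble are unmoved.

```bash
python3 -c "
from workcell import r
print(r.finish_job())"
```

```text
the job is handed in; nothing more can be done
None
```

The job is handed in after about 35 s of robot time: one eyepiece upright in each bay, both pots in the square tray, the objective in the round dish, and the petri dish and pebble unmoved.

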